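Load the reference block and hold the shield cover down on the measuring head

ROBOT

A 6-joint arm with a two-finger parallel gripper is mounted at the origin on the work surface. World frame = base frame: x ahead of the robot, y to its left, z up, the work surface at z = 0. Lengths are in m, angles in rad, forces in N, time in s.
With the tool pointing down it reaches from about 0.425 to 0.925 m from the base axis. Payload 12.5 kg.
Tool frame: the origin (TCP) lies on the mounting face of the last link; the fingertips stand env.tcp_to_tips ahead of it and the grasp point (between the pads) lies 155 mm ahead of it (env.tcp_to_tips is the distance from the TCP to the fingertips, in m); z points along the fingers, y is the line along which they close (so a half turn about z gives the same grasp; the last joint's range is limited). The gripper opens to 85 mm and grips with 20 to 120 N. Pads are 22 mm wide; open, the fingers measure 114 mm over their backs; the gripper's body (76 mm by 85 mm) begins 54 mm behind the grasp point. The pads swing forward as they close: fully open they stand 13 mm farther back than shut.
Start: joints at [-1.347, 0.491, 1.559, -0, 1.092, -0.106], TCP at [0.202, -0.591, 0.405] pointing down, gripper open.
Joint ranges: [-3.1, 3.1], [-0.84, 2.19], [0.05, 2.79], [-1.13, 4.28], [0.06, 2.93], [-2.69, 2.69]. Speed limits (rad/s): [2.22, 2.22, 2.79, 3.14, 3.14, 3.14].

INTERFACE

Orientations are given as a unit quaternion [w, x, y, z].
In Python, from station import telemetry, viewer, env gives the robot as it stands.
- The arm moves only by the tool step_arm, never from a script. Its argument "targets" is a list that holds one entry, the list of rows, each a list of 5 numbers: the opening, from 0 (shut) to 1 (fully open), then the shift along the tool's x, y, z in m, then the turn about the tool's z in degrees. A call has 1 to 12 rows; each row is the pose to reach, as a shift and turn from the pose commanded when the call began, along the tool's axes at that moment; what a row does not reach only later rows make up. A row lasts 1/12 s, in which the tool goes at most 41.7 mm and 7.16 degrees, less where a joint would pass 70% of its speed; a pose out of reach is approached as far as the arm can. A call with a gripper value outside its range is refused whole. The fingers move at their own pace and stop on an object; "grip_force" is the grip in N (left out, the last holds). Time passes only in rows, so rows that repeat a pose let the fingers close. It gives the time, the measured TCP pose, the force, the opening and the grip force at its end, in the units of the state.
- telemetry.get_state(): the state, without advancing time (a new reading comes with each control period).
- viewer.read_camera(name): name is "scene" or "side" or "wrist"; returns the picture (400x640x3 uint8, blue, green, red); there is no depth.
- viewer.calibration(name): a dict with "K" (3x3 intrinsics, pixels), "cam_to_world" (4x4, takes a point from camera to world coordinates). Camera axes: x right, y down, z forward; pixel columns grow to the right and rows downward; lengths in m; the calibration is good to about 2 mm. A picture is of the moment at which its call begins: read the wrist's pose just before it. calibration takes no time and is no camera call; for the wrist camera it gives the pose at the moment of the call.
- env.job_done(): hands the job in; it is judged then, once.
Trained networks look in the newest picture that a camera, given by its name, has taken for a name from the list of things; names that differ only in an ending like _2 or _b are one class to them, and where a whole thing is asked for, a point or a joint stands for the part that bears it (a point fixed in the world has none). Each returns a list of dicts, best first, with "conf" (0 to 1); they miss things now and then, are a little off and sometimes report something else, mostly with a low value. They report only what shows in the picture. A call takes as long as a camera call. They do not tell look-alikes from the thing itself.
- viewer.masks_of(camera, label): "mask" (400x640 bool, what is visible of it) and "rect" ([left, top, right, bottom] in pixels, round what is visible of it).
- viewer.place_of(camera, label): "position" ([column, row] in pixels: a listed point, or the origin of a listed thing).
The state is a dict: "clock": time; "qpos": joint angles; "qd": joint speeds; "joint_torque": joint torques, N m; "ee_pos": TCP position; "ee_rot": TCP orientation; "contact_force": force on the tool from outside, world axes, zero at the start; "moment": the same for the moment, N m; "gripper_width": opening from 0.0 (shut) to 1.0 (fully open); "grasp_force": force on a finger pad.
Only numpy, scipy, OpenCV 4.12 (cv2) and the standard library are available. Lean on these libraries where they do the work, as an engineer would, in place of code of your own. Each camera call takes 0.05 s, during which the arm holds its last target. There are 200 camera calls.

TASK

Seat the flat rectangular steel reference block flat and square in the rectangular pocket of the measuring head and let go of it. Then take the shield cover (it has a handle), work it over the upright locating pin until it drops on (the pin is hidden under the cover and may be clamped anywhere along its short slot), and press the cover fully down, flush on the deck, against the spring under the block. Finish while still holding the cover pressed down, and leave the bottles and the other things on the bench where they are.

Things in the scene. Friction and masses are not known exactly. Their poses are not given: they have to be found in the camera images.
- head: Measuring head, fixed to the bench: grey base, aluminium deck, 200 (x) x 110 (y) x 45 mm high; the deck (top face) is 45 mm above the bench. Origin: centre of its underside, z up. A pocket 66 x 46 mm (long side along x, rim chamfered 3 mm) is cut in the deck at x = -35 mm, y = 0; an upright locating pin stands in a short slot at the +x end.
- pocket (a point): Centre of the pocket's mouth, at deck height, axes as the head's. The pocket's floor is a sprung seat, 12 mm below the deck when up, so the seated block stands 10 mm proud of the deck.
- pin_slot (a point): Middle of the pin's slot, at deck height, x = +48 mm, y = 0 in the head. The steel pin (10 mm diameter, chamfered top, 20 mm tall above the deck) is clamped on the centreline y = 0 anywhere from 8 mm before to 8 mm beyond this point along the head's x, differently each time. Its place is not measured: see it, or feel for it with the cover.
- seat (a joint): Sprung floor of the pocket, in m downwards: 0 = up. It stays up under the weights of block and cover; its spring pushes back with 6 N at 0, rising to 14 N at 0.010 (weights of block and cover help the push). With the block in and the cover flush on the deck it reads about 0.010.
- block: Reference block, loose, plain steel, 60 (x) x 40 (y) x 22 mm high, 0.12 to 0.19 kg, flat on the bench left or right of the head. Origin: centre of its underside, x along its long side, z up. Either way round will do. Grip it across its 40 mm width in its upper 8 mm, so that the fingertips stay above the deck.
- cover: Shield cover, loose, grey plastic plate 150 (x) x 84 (y) x 8 mm, flat underside, 0.2 to 0.33 kg, on the bench on the other side of the head. Origin: centre of its underside, x along its long side, z up. On top: a black handle at x = -35 mm and a square boss (30 x 34 mm, top 28 mm up) at x = +48 mm. It goes on with its x along the head's x: boss over the pin, handle over the pocket.
- cover_hole (a point): Centre of the mouth of the blind hole in the cover's underside, below the boss (x = +48 mm, y = 0 in the cover): 13 mm (x) by 18 mm (y), 24 mm deep, mouth chamfered 1.5 mm. From resting on the pin's top, a cover whose hole meets the pin drops 10 mm before its underside meets the block, then needs 10 mm of pressing to be flush.
- cover_grip (a point): Middle of the handle, 30 mm above the cover's underside (x = -35 mm, y = 0 in the cover), 83 mm from the hole: grip it firmly, or the cover tips in the fingers. The handle is an upright bar, 14 mm thick along the cover's x (grip it this way), 50 mm long along its y, from 8 to 38 mm above the underside.
- bottle0: White sample bottle with a paper label, 36 mm diameter, 75 mm tall, standing beyond the head; bystander. Origin under its centre.
- bottle1: White sample bottle without label, same size, bystander.
- bottle2: White sample bottle without label, same size, bystander.
- jar: Amber glass jar, 60 mm diameter, 60 mm tall, bystander. Origin under its centre.
- puck: Round steel disc, 40 mm diameter, 18 mm high, bystander (not the reference block). Origin under its centre.
- wrench: Steel wrench, 160 mm long, lying flat, bystander.
- collar: Brass collar ring, 48 mm outside, 28 mm hole, 12 mm high, bystander. Origin under its centre.
Things that resemble listed ones, but are neither listed nor needed, are in the scene too. Leave any purple or yellow look-alike of the block alone.

How it is judged:
By the outcome, as a careful person would: the job done as asked, in the order asked, and still so for the second after the job is handed in, while the arm keeps its last pose, push and grip.
It also fails if it takes over 61 s, if anything falls off the work surface, if the arm or the gripper's body presses on something with over 40 N, if the wrist force passes 120 N, or if a joint passes its speed limit or range.

## Working session

There is one attempt and no reset: what is moved stays moved. The work goes in short steps, Python scripts to look and compute and a tool call to move; the robot and the scene stay as the last step left them, time stands still between calls to the robot, and variables do not carry over. Pictures are saved under pics/ and viewed, at most 10 in all, crops included, and the job is handed in when it is done.

Besides the shell and the picture viewer there is one more tool, called as name(argument=value, ...) on one line, values as JSON. step_arm: Moves the arm, as the interface text tells. Its arguments: {"type":"object","properties":{"targets":{"type":"array","items":{"type":"array","items":{"type":"array","items":{"type":"number"}}}},"grip_force":{"type":"number"}},"required":["targets"]}

```bash
ls; mkdir -p pics
python3 - <<'E'
from station import telemetry, viewer, env
import cv2,numpy as np
s=telemetry.get_state(); print(s, env.tcp_to_tips)
for c in ["scene","side","wrist"]:
    im=viewer.read_camera(c); cv2.imwrite(f"pics/{c}0.png",im)
    cal=viewer.calibration(c); print(c,np.round(cal["K"],1).tolist(),np.round(cal["cam_to_world"],3).tolist())
    for l in ["head","pocket","pin_slot","block","cover","cover_hole","cover_grip"]:
        print(l,[(np.round(d["position"],1).tolist(),round(d["conf"],2)) for d in viewer.place_of(c,l)][:4])
E
```

```text
pics
{'clock': 0.0, 'qpos': array([-1.34657735e+00,  4.91535841e-01,  1.55946745e+00,  3.44703101e-05,
        1.09172527e+00, -1.05589370e-01]), 'qd': array([ 0.00069785,  0.00012803,  0.00100923, -0.00029042,  0.00047585,
        0.00051355]), 'joint_torque': array([-4.32675042e-04, -6.18446374e+01, -2.61593467e+01, -1.26488376e-04,
        3.98183314e-03,  3.32097933e-06]), 'ee_pos': array([ 0.20243361, -0.59126055,  0.40413617]), 'ee_rot': array([-5.67857012e-04,  9.86435236e-01,  1.64149936e-01, -1.84045806e-05]), 'contact_force': array([-0.08705767, -0.26976167,  0.82057423]), 'moment': array([-0.04120975, -0.0117738 , -0.05023596]), 'grasp_force': 0.0, 'gripper_width': 0.9931844635729318} 0.1734
scene [[381.7, 0.0, 315.2], [0.0, 381.7, 197.9], [0.0, 0.0, 1.0]] [[0.496, 0.641, -0.585, 1.144], [0.868, -0.361, 0.34, -0.323], [0.007, -0.677, -0.736, 0.783], [0.0, 0.0, 0.0, 1.0]]
head [([303.9, 200.2], 0.71), ([382.7, 154.6], 0.42)]
pocket [([300.9, 184.9], 0.61)]
pin_slot [([302.6, 204.0], 0.86)]
block [([199.2, 247.7], 0.73), ([178.8, 289.8], 0.69), ([177.2, 220.3], 0.65), ([227.
[... 234 characters left out ...]
.218], [-0.553, 0.62, -0.556, 0.53], [0.016, -0.659, -0.752, 0.779], [0.0, 0.0, 0.0, 1.0]]
head [([331.2, 222.2], 0.63)]
pocket [([344.9, 218.3], 0.89), ([304.4, 153.2], 0.35)]
pin_slot [([343.8, 321.7], 0.58), ([321.2, 197.5], 0.55)]
block [([378.1, 183.6], 0.93), ([383.4, 156.0], 0.78), ([419.5, 167.8], 0.76), ([239.8, 298.6], 0.46)]
cover [([249.8, 311.4], 0.78)]
cover_hole [([243.1, 294.0], 0.9)]
cover_grip [([257.4, 316.8], 0.67)]
wrist [[310.6, 0.0, 318.8], [0.0, 310.6, 199.2], [0.0, 0.0, 1.0]] [[0.323, -0.902, -0.286, 0.277], [-0.946, -0.308, -0.098, -0.566], [-0.0, 0.303, -0.953, 0.375], [0.0, 0.0, 0.0, 1.0]]
head []
pocket []
pin_slot []
block []
cover []
cover_hole []
cover_grip []
```

View pics/scene0.png

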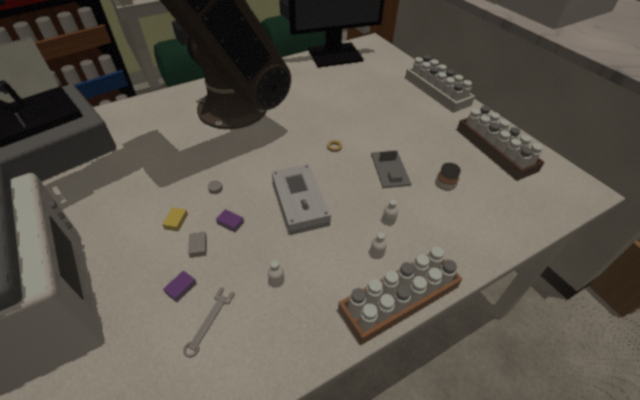

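View pics/side0.png

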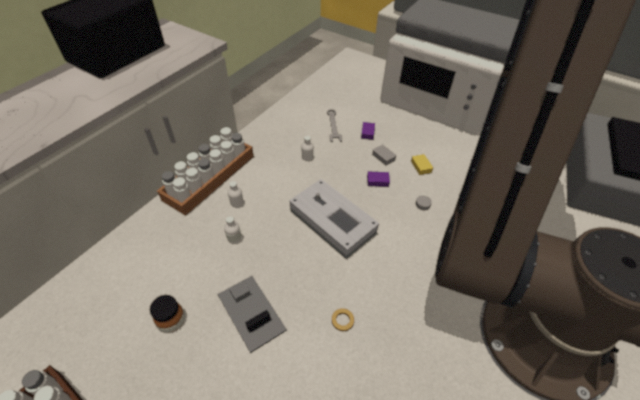

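The steel block is at scene (198,243) and side (384,155), between a yellow and two purple look-alikes. The head is at scene (300,195). The cover is at scene (390,168) and side (251,312), with the handle on the robot side.

```bash
cat > h.py <<'E'
from station import telemetry, viewer, env
import cv2,numpy as np
from scipy.spatial.transform import Rotation as R
def ray(cal,px,z):
    K=np.array(cal["K"]);T=np.array(cal["cam_to_world"])
    d=T[:3,:3]@np.linalg.inv(K)@np.array([px[0],px[1],1.]);o=T[:3,3]
    return o+d*(z-o[2])/d[2]
def tool(): 
    s=telemetry.get_state(); q=s["ee_rot"]; return s,R.from_quat([q[1],q[2],q[3],q[0]]).as_matrix()
def shift(target):  # world TCP target -> tool-axis shift
    s,M=tool(); return M.T@(np.array(target)-s["ee_pos"])
def maskrect(c,label,z,near,n=1):
    """rect of mask projected on plane z, mask centroid nearest `near`(px)"""
    cal=viewer.calibration(c); out=[]
    for d in viewer.masks_of(c,label):
        ys,xs=np.nonzero(d["mask"]); 
        if len(xs)<20: continue
        out.append((np.hypot(xs.mean()-near[0],ys.mean()-near[1]),d,xs,ys))
    out.sort(key=lambda t:t[0]); dist,d,xs,ys=out[0]
    cs,_=cv2.findContours(d["mask"].astype(np.uint8),cv2.RETR_EXTERNAL,cv2.CHAIN_APPROX_NONE)
    c0=max(cs,key=cv2.contourArea)[:,0,:]
    P=np.array([ray(cal,p,z)[:2] for p in c0])
    r=cv2.minAreaRect((P*1000).astype(np.float32))
    return dist,d["conf"],r,P
E
python3 - <<'E'
from h import *
for c,pts in dict(scene=dict(pocket=(301,185,.045),pin=(302.6,204,.045),hole=(395.8,179.7,0),grip=(386.3,155.7,.03)),side=dict(pocket=(344.9,218.3,.045),pin=(321.2,197.5,.045),hole=(243.1,294,0),grip=(257.4,316.8,.03))).items():
    viewer.read_camera(c)
    cal=viewer.calibration(c)
    for k,v in pts.items(): print(c,k,ray(cal,v[:2],v[2]).round(4))
    for l,z,n in [("block",.022,(198,243) if c=="scene" else (384,155)),("head",.045,(300,197) if c=="scene" else (333,216)),("cover",.008,(390,168) if c=="scene" else (251,312))]:
        print(c,l,maskrect(c,l,z,n)[:3])
E
```

```text
scene pocket [0.4972 0.0087 0.045 ]
scene pin [ 0.56   -0.0204  0.045 ]
scene hole [0.5744 0.2804 0.    ]
scene grip [0.5009 0.2959 0.03  ]
scene block (np.float64(1.3025986416539617), 0.62, ((529.942138671875, -295.0219421386719), (40.9927864074707, 75.47550201416016), 72.84081268310547))
scene head (np.float64(1.8978134856770679), 0.76, ((531.1446533203125, -11.722946166992188), (120.74979400634766, 241.10250854492188), 77.08010864257812))
scene cover (np.float64(1.0950089257523186), 0.78, ((531.598388671875, 289.57525634765625), (90.11162567138672, 160.82412719726562), 67.39672088623047))
side pocket [ 0.4811 -0.0032  0.045 ]
side pin [ 0.5644 -0.0269  0.045 ]
side hole [0.5713 0.2697 0.    ]
side grip [0.501  0.3022 0.03  ]
side block (np.float64(0.6632616639391173), 0.77, ((518.4591064453125, -280.9793701171875), (58.51608657836914, 72.2052230834961), 69.33892059326172))
side head (np.float64(2.6722719633071708), 0.61, ((511.8267822265625, 7.8745269775390625), (131.53573608398438, 217.46826171875), 77.01705169677734))
side cover (np.float64(2.028098550759454), 0.8, ((529.00244140625, 294.45159912109375), (87.9360122680664, 156.02993774414062), 68.42771911621094))
```

step_arm(targets=[[[1, 0.04, -0.018, 0, 5, 0], [1, 0.08, -0.036, 0.01, 10], [1, 0.404, -0.182, 0.1, 36], [1, 0.404, -0.182, 0.1, 36], [1, 0.404, -0.182, 0.1, 36], [1, 0.404, -0.182, 0.1, 36], [1, 0.404, -0.182, 0.1, 36], [1, 0.404, -0.182, 0.1, 36], [1, 0.404, -0.182, 0.1, 36], [1, 0.404, -0.182, 0.1, 36], [1, 0.404, -0.182, 0.1, 36], [1, 0.404, -0.182, 0.1, 36]]])

```text
schema error: expected 5 numbers
```

step_arm(targets=[[[1, 0.404, -0.182, 0.1, 36], [1, 0.404, -0.182, 0.1, 36], [1, 0.404, -0.182, 0.1, 36], [1, 0.404, -0.182, 0.1, 36], [1, 0.404, -0.182, 0.1, 36], [1, 0.404, -0.182, 0.1, 36], [1, 0.404, -0.182, 0.1, 36], [1, 0.404, -0.182, 0.1, 36], [1, 0.404, -0.182, 0.1, 36], [1, 0.404, -0.182, 0.1, 36], [1, 0.404, -0.182, 0.1, 36], [1, 0.404, -0.182, 0.1, 36]]])

```text
clock: 2.6
ee_pos: [0.5292, -0.2839, 0.3032]
ee_rot: [-0.001, 0.989, -0.147, -0.0]
contact_force: [0.2, 0.5, 0.1]
gripper_width: 0.999
grasp_force: 0.0
```

Run:
```python
from h import *
s,M=tool(); print(s["clock"],s["ee_pos"].round(4),M.round(4).tolist())
cal=viewer.calibration("wrist"); im=viewer.read_camera("wrist"); cv2.imwrite("pics/w1.png",im)
for l,z in [("block",.022)]:
    for d in viewer.masks_of("wrist",l):
        ys,xs=np.nonzero(d["mask"]); print(d["conf"],d["rect"],np.round([xs.mean(),ys.mean()]))
        dist,cf,r,P=maskrect("wrist",l,.022,(xs.mean(),ys.mean())); print(r)
```

```text
2.6 [ 0.5292 -0.2839  0.3032] [[0.9571, -0.2899, -0.0006], [-0.2899, -0.9571, 0.0013], [-0.0009, -0.0011, -1.0]]
0.9 [308.9, 157.3, 360.9, 236.4] [335. 197.]
((522.0863647460938, -299.1765441894531), (40.74853515625, 64.28047943115234), 70.58045959472656)
0.85 [344.3, 15.0, 436.0, 107.5] [391.  61.]
((610.9734497070312, -369.73236083984375), (40.61923599243164, 62.168304443359375), 24.4516658782959)
0.83 [204.3, 217.4, 280.6, 293.6] [246. 257.]
((489.9737548828125, -206.09033203125), (60.88212203979492, 50.61012268066406), 30.14176368713379)
0.64 [355.0, 252.4, 412.0, 327.1] [386. 292.]
((415.6470947265625, -324.1533508300781), (48.58041000366211, 67.54798889160156), 48.98107147216797)
```

View pics/w1.png

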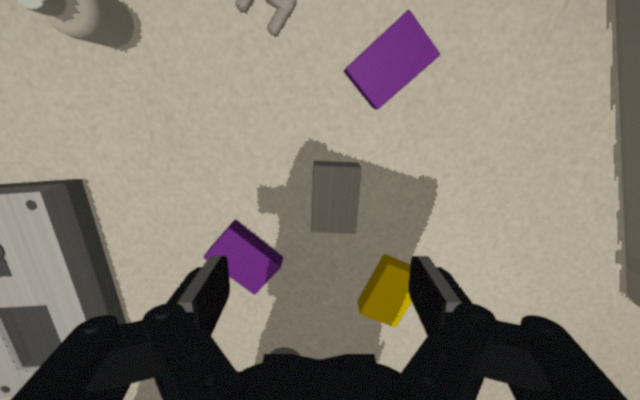

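The block is at px (336,200), almost aligned with the tool. One purple block (245,257) and the yellow one (386,290) lie behind the finger paths, so the descent is clear.

step_arm(targets=[[[1, -0.0046, 0.0166, 0.03, 2.3], [1, -0.0046, 0.0166, 0.06, 2.3], [1, -0.0046, 0.0166, 0.09, 2.3], [1, -0.0046, 0.0166, 0.105, 2.3], [1, -0.0046, 0.0166, 0.1165, 2.3], [1, -0.0046, 0.0166, 0.1165, 2.3], [1, -0.0046, 0.0166, 0.1165, 2.3]]])

```text
clock: 3.48
ee_pos: [0.5162, -0.3035, 0.1886]
ee_rot: [0.0, 0.986, -0.169, 0.0]
contact_force: [-0.0, 0.7, -0.3]
gripper_width: 0.997
grasp_force: 0.0
```

step_arm(targets=[[[0, 0, 0, 0, 0], [0, 0, 0, 0, 0], [0, 0, 0, 0, 0], [0, 0, 0, 0, 0], [0, 0, 0, 0, 0], [0, 0, 0, 0, 0], [0, 0, 0, 0, 0], [0, 0, 0, 0, 0]]], grip_force=60)

```text
clock: 4.15
ee_pos: [0.5166, -0.3028, 0.1895]
ee_rot: [0.0, 0.986, -0.168, 0.001]
contact_force: [-1.9, 1.9, 10.6]
gripper_width: 0.443
grasp_force: 59.3
```

step_arm(targets=[[[0, 0, 0, -0.02, 0], [0, 0, 0, -0.05, 0], [0, 0, 0, -0.09, 0], [0, -0.02, -0.03, -0.12, -1], [0, -0.042, -0.065, -0.12, -2], [0, -0.065, -0.105, -0.12, -3], [0, -0.09, -0.145, -0.12, -4.5], [0, -0.115, -0.185, -0.12, -4.5], [0, -0.14, -0.225, -0.12, -4.5], [0, -0.16, -0.26, -0.12, -4.5], [0, -0.1675, -0.275, -0.12, -4.5], [0, -0.1675, -0.275, -0.12, -4.5]]])

```text
clock: 5.15
ee_pos: [0.4479, 0.0173, 0.3085]
ee_rot: [-0.0, 0.992, -0.127, -0.001]
contact_force: [-0.3, -0.1, -1.3]
gripper_width: 0.439
grasp_force: 61.1
```

step_arm(targets=[[[0, 0, 0, 0, 0], [0, 0, 0, 0, 0], [0, 0, 0, 0, 0]]])

```text
clock: 5.4
ee_pos: [0.4501, 0.0115, 0.3083]
ee_rot: [0.0, 0.991, -0.13, 0.0]
contact_force: [-0.3, 0.6, -2.0]
gripper_width: 0.438
grasp_force: 61.1
```

Run:
```python
from h import *
s,M=tool(); print(s["clock"],s["ee_pos"].round(4),np.round(M[:,:2],4).tolist(),s["contact_force"].round(1),s["grasp_force"])
cal=viewer.calibration("wrist"); im=viewer.read_camera("wrist"); cv2.imwrite("pics/w2.png",im)
for l,z in [("pocket",.045),("pin_slot",.045),("block",.13)]:
    for d in viewer.place_of("wrist",l): print(l,d["conf"],np.round(d["position"],1),ray(cal,d["position"],z).round(4))
    if l!="block":continue
    for d in viewer.masks_of("wrist",l):
        ys,xs=np.nonzero(d["mask"]); print(d["conf"],d["rect"],np.round([xs.mean(),ys.mean()]))
dist,cf,r,P=maskrect("wrist","head",.045,(319,120)); print("head",cf,r)
```

```text
5.4 [0.4501 0.0115 0.3083] [[0.9661, -0.2581], [-0.2581, -0.9661], [0.0006, 0.0001]] [-0.3  0.6 -2. ] 61.14750623703003
pocket 0.64 [322.5 160.8] [4.835e-01 4.000e-04 4.500e-02]
pin_slot 0.62 [315.2  34.9] [ 0.5678 -0.0168  0.045 ]
block 0.74 [549.4  78.4] [ 0.5088 -0.1101  0.13  ]
block 0.55 [318.8 238. ] [0.4602 0.0094 0.13  ]
0.98 [510.7, 30.9, 611.6, 126.2] [560.  80.]
0.65 [276.5, 187.6, 361.9, 312.1] [318. 249.]
0.53 [0.3, 100.3, 58.7, 263.2] [ 24. 189.]
head 0.64 ((504.1747741699219, -2.9162750244140625), (111.41878509521484, 174.01231384277344), 76.85356903076172)
```

View pics/w2.png

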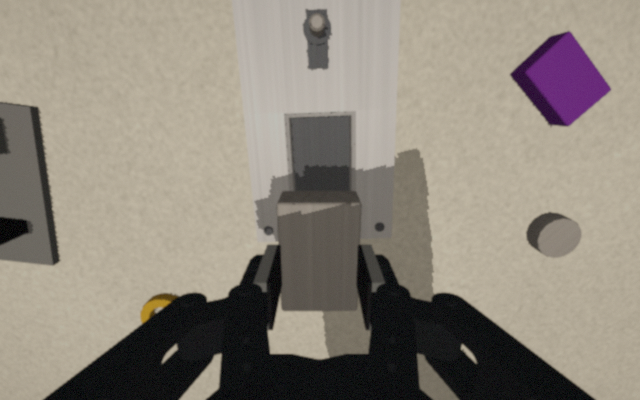

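```bash
cat >> h.py <<'E'
def rect(im,cal,ee,M,z,x0,x1,y0,y1,ppm):
    """top-down view of plane z in tool axes (mm): columns = tool y from y0, rows = tool x from x1 downwards"""
    c=[(x1,y0),(x1,y1),(x0,y1),(x0,y0)]
    K=np.array(cal["K"]);T=np.linalg.inv(np.array(cal["cam_to_world"]))
    src=[]
    for x,y in c:
        p=ee+M[:,0]*x/1e3+M[:,1]*y/1e3; p=np.array([p[0],p[1],z,1]); q=K@(T@p)[:3]; src.append(q[:2]/q[2])
    w,h=int((y1-y0)*ppm),int((x1-x0)*ppm)
    H=cv2.getPerspectiveTransform(np.float32(src),np.float32([[0,0],[w,0],[w,h],[0,h]]))
    return cv2.warpPerspective(im,H,(w,h),flags=cv2.INTER_CUBIC)
E
python3 - <<'E'
from h import *
s,M=tool(); cal=viewer.calibration("wrist"); im=cv2.imread("pics/w2.png"); ee=s["ee_pos"]
a=rect(im,cal,ee,M,.045,-20,150,-70,70,3); b=rect(im,cal,ee,M,.1408,-45,45,-35,35,3)
b=cv2.copyMakeBorder(b,0,a.shape[0]-b.shape[0],0,0,cv2.BORDER_CONSTANT)
o=np.hstack([a,b]); o=cv2.convertScaleAbs(o,alpha=1.5)
for k in range(0,o.shape[0],30): cv2.line(o,(0,k),(4,k),(0,0,255),1)
for k in range(0,o.shape[1],30): cv2.line(o,(k,0),(k,4),(0,0,255),1)
cv2.imwrite("pics/r2.png",o); print(o.shape)
E
```

```text
(510, 630, 3)
```

View pics/r2.png

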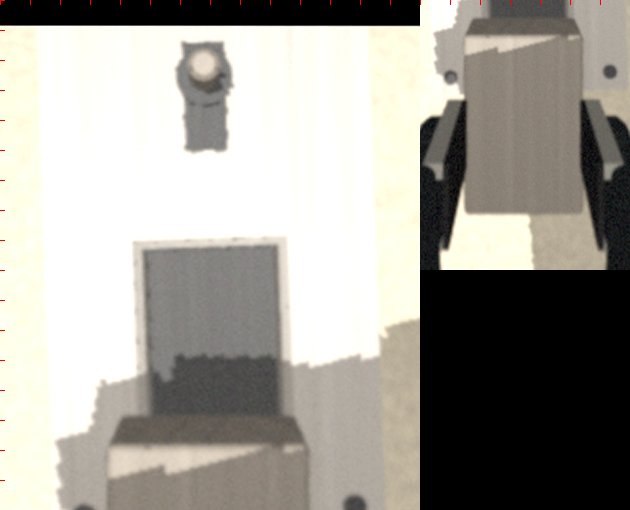

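The picture shows the pocket in tool axes centred about (34, 1) mm, the pin top about (124, -2) mm (about 7 mm beyond the slot's middle), and the head turned -2° from the tool. The block sits square in the fingers, centred about x +2.4 mm.

step_arm(targets=[[[0, 0.032, 0.0017, 0, -2], [0, 0.032, 0.0017, 0.02, -2], [0, 0.032, 0.0017, 0.045, -2], [0, 0.032, 0.0017, 0.06, -2], [0, 0.032, 0.0017, 0.068, -2], [0, 0.032, 0.0017, 0.068, -2], [0, 0.032, 0.0017, 0.068, -2], [0, 0.032, 0.0017, 0.068, -2]]])

```text
clock: 6.37
ee_pos: [0.4805, 0.0023, 0.241]
ee_rot: [0.0, 0.994, -0.112, 0.001]
contact_force: [0.7, -0.1, -1.6]
gripper_width: 0.44
grasp_force: 61.1
```

Run:
```python
from h import *
s,M=tool(); ee=s["ee_pos"]; print(s["clock"],ee.round(4),np.degrees(np.arctan2(M[1,0],M[0,0])),s["contact_force"].round(1),s["grasp_force"])
a=viewer.read_camera("side")[170:270,270:400]; b=viewer.read_camera("scene")[140:240,250:350]
cal=viewer.calibration("wrist"); w=viewer.read_camera("wrist")
o=np.hstack([cv2.resize(a,(390,300),interpolation=cv2.INTER_CUBIC),cv2.resize(b,(300,300),interpolation=cv2.INTER_CUBIC)])
r=rect(w,cal,ee,M,.05,-60,40,-115,115,3); r=cv2.convertScaleAbs(r,alpha=1.5)
o=np.vstack([o,r[:300,:690]]); cv2.imwrite("pics/c3.png",o); print(o.shape)
```

```text
6.3667 [0.4805 0.0023 0.241 ] -12.908261497238138 [ 0.7 -0.1 -1.6] 61.1339807510376
(600, 690, 3)
```

View pics/c3.png

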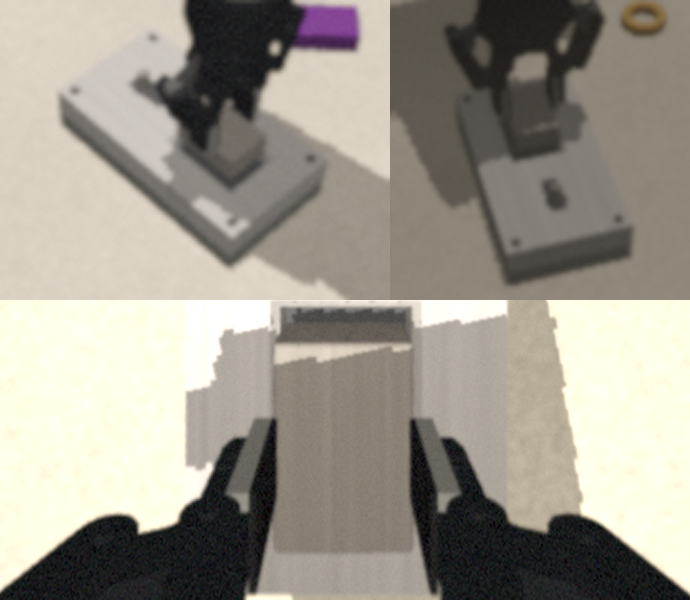

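The block is centred over the pocket, with the rim visible evenly on both sides of it. Now lowering.

step_arm(targets=[[[0, 0, 0, 0.005, 0], [0, 0, 0, 0.01, 0], [0, 0, 0, 0.014, 0], [0, 0, 0, 0.014, 0], [0, 0, 0, 0.014, 0]]])

```text
clock: 6.93
ee_pos: [0.4803, 0.0024, 0.2258]
ee_rot: [0.0, 0.994, -0.112, -0.0]
contact_force: [0.1, 0.5, -1.5]
gripper_width: 0.443
grasp_force: 61.1
```

step_arm(targets=[[[0, 0, 0, 0.0015, 0], [0, 0, 0, 0.003, 0], [0, 0, 0, 0.003, 0]]])

```text
clock: 7.18
ee_pos: [0.4803, 0.0023, 0.223]
ee_rot: [0.0, 0.994, -0.112, -0.0]
contact_force: [-0.3, 0.4, -0.9]
gripper_width: 0.443
grasp_force: 61.1
```

step_arm(targets=[[[0, 0, 0, 0.0007, 0], [0, 0, 0, 0.0014, 0], [0, 0, 0, 0.0014, 0]]])

```text
clock: 7.43
ee_pos: [0.4803, 0.0024, 0.2219]
ee_rot: [0.0, 0.994, -0.112, 0.0]
contact_force: [-1.4, 0.4, 4.5]
gripper_width: 0.438
grasp_force: 61.8
```

step_arm(targets=[[[0.6, 0, 0, 0, 0], [0.6, 0, 0, 0, 0], [0.7, 0, 0, 0, 0], [0.7, 0, 0, 0, 0], [0.7, 0, 0, -0.01, 0], [0.7, 0, 0, -0.03, 0], [0.7, 0, 0, -0.06, 0], [1, -0.02, 0, -0.09, 0], [1, -0.03, 0, -0.095, 0], [1, -0.03, 0, -0.095, 0], [1, -0.03, 0, -0.095, 0]]])

```text
clock: 8.35
ee_pos: [0.4509, 0.0091, 0.3172]
ee_rot: [0.0, 0.994, -0.112, 0.001]
contact_force: [0.5, 0.2, -0.5]
gripper_width: 1.002
grasp_force: 0.0
```

Run:
```python
from h import *
s,M=tool(); ee=s["ee_pos"]; print(s["clock"],ee.round(4),np.degrees(np.arctan2(M[1,0],M[0,0])),s["contact_force"].round(1))
cal=viewer.calibration("wrist"); w=viewer.read_camera("wrist"); cv2.imwrite("pics/w4.png",w)
r=rect(w,cal,ee,M,.055,-20,140,-70,70,3); r2=rect(w,cal,ee,M,.045,80,140,-30,30,5)
o=np.hstack([r,cv2.copyMakeBorder(r2,0,r.shape[0]-r2.shape[0],0,0,cv2.BORDER_CONSTANT)]); o=cv2.convertScaleAbs(o,alpha=1.4)
cv2.imwrite("pics/r4.png",o)
# cover from fixed cameras, deck-level estimate
P=[]
for c in ["scene","side"]:
    viewer.read_camera(c); cc=viewer.calibration(c)
    for l,z in [("cover_hole",0),("cover_grip",.03)]:
        d=viewer.place_of(c,l)[0]; print(c,l,d["conf"],ray(cc,d["position"],z).round(4))
```

```text
8.35 [0.4509 0.0091 0.3172] -12.893295403873672 [ 0.5  0.2 -0.5]
scene cover_hole 0.69 [0.5738 0.2769 0.    ]
scene cover_grip 0.63 [0.4809 0.3098 0.03  ]
side cover_hole 0.84 [0.5756 0.274  0.    ]
side cover_grip 0.78 [0.4981 0.3041 0.03  ]
```

View pics/r4.png

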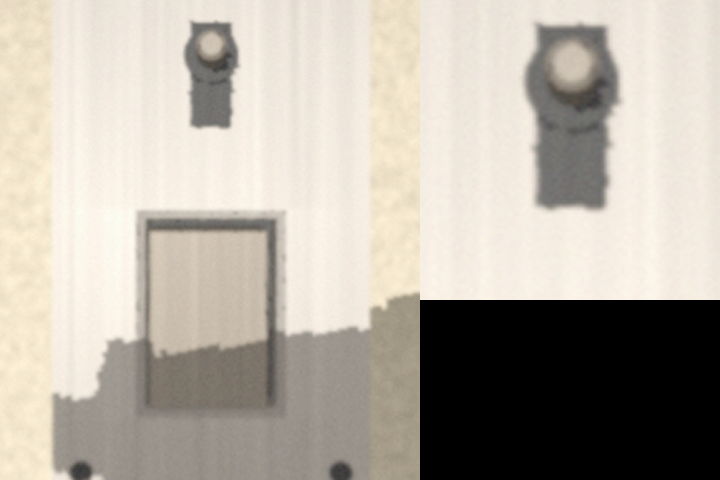

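The block is seated flat and square in the pocket. The pin is about 6 mm beyond the slot's middle, at roughly world (0.571, -0.019), and the head yaw is -12.9°.

step_arm(targets=[[[1, -0.002, -0.03, 0, -7], [1, -0.004, -0.06, 0, -14], [1, -0.006, -0.09, 0, -21], [1, -0.008, -0.12, 0, -28], [1, -0.01, -0.15, 0, -35], [1, -0.012, -0.18, 0, -42], [1, -0.013, -0.21, 0, -49], [1, -0.015, -0.24, 0, -56], [1, -0.0188, -0.27, 0, -63], [1, -0.0188, -0.297, 0, -70], [1, -0.0188, -0.297, 0, -77], [1, -0.0188, -0.297, 0, -81]]])

```text
clock: 9.7
ee_pos: [0.4991, 0.3043, 0.3158]
ee_rot: [-0.0, 0.826, 0.564, -0.0]
contact_force: [-0.9, 0.1, 0.2]
gripper_width: 1.001
grasp_force: 0.0
```

step_arm(targets=[[[1, 0, 0, 0, 0], [1, 0, 0, 0, 0], [1, 0, 0, 0, 0]]])

```text
clock: 9.95
ee_pos: [0.4992, 0.3025, 0.3165]
ee_rot: [0.0, 0.829, 0.559, -0.0]
contact_force: [1.0, 1.4, 0.7]
gripper_width: 0.998
grasp_force: 0.0
```

Run:
```python
from h import *
s,M=tool(); ee=s["ee_pos"]; print(s["clock"],ee.round(4),np.degrees(np.arctan2(M[1,1],M[0,1])),s["qpos"].round(2))
cal=viewer.calibration("wrist"); w=viewer.read_camera("wrist"); cv2.imwrite("pics/w5.png",w)
print(M.T@(np.array(cal["cam_to_world"])[:3,3]-ee))
for l,z in [("cover_hole",0),("cover_grip",.03)]:
    for d in viewer.place_of("wrist",l): print(l,d["conf"],np.round(d["position"]),(M.T@(ray(cal,d["position"],z)-ee)).round(4))
r=rect(w,cal,ee,M,.008,-70,60,-60,140,3); r2=rect(w,cal,ee,M,.038,-40,40,-30,30,3)
o=np.hstack([r,cv2.copyMakeBorder(r2,0,r.shape[0]-r2.shape[0],0,0,cv2.BORDER_CONSTANT)]); o=cv2.convertScaleAbs(o,alpha=1.6)
cv2.imwrite("pics/r5.png",o); print(o.shape)
```

```text
9.95 [0.4992 0.3025 0.3165] -22.076038104917874 [ 0.43  0.54  1.75 -0.    0.85  0.82]
[0.07832595 0.00087486 0.02987416]
cover_hole 0.82 [402. 184.] [0.0029 0.0804 0.3165]
cover_hole 0.44 [233. 316.] [-0.1476 -0.0934  0.3166]
cover_grip 0.63 [316. 192.] [ 0.0031 -0.0018  0.2865]
(390, 780, 3)
```

View pics/r5.png

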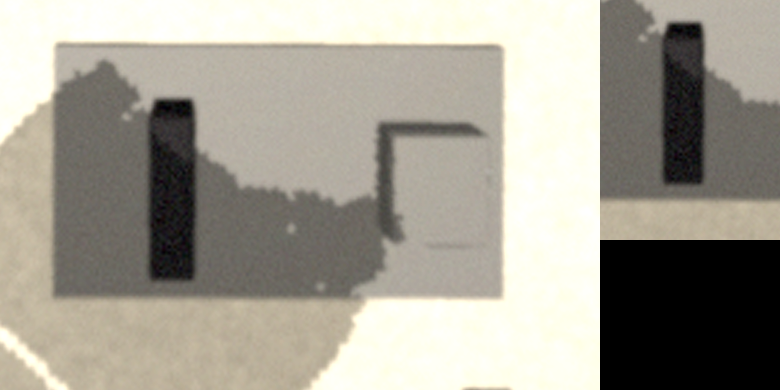

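The plate and tool are aligned within about 0.3°, and the handle is at tool (+3, -2) mm. Gripping it now.

step_arm(targets=[[[1, 0.0032, -0.0021, 0.03, 0], [1, 0.0032, -0.0021, 0.06, 0], [1, 0.0032, -0.0021, 0.09, 0], [1, 0.0032, -0.0021, 0.115, 0], [1, 0.0032, -0.0021, 0.127, 0], [1, 0.0032, -0.0021, 0.131, 0], [1, 0.0032, -0.0021, 0.131, 0], [1, 0.0032, -0.0021, 0.131, 0]]])

```text
clock: 10.77
ee_pos: [0.4987, 0.3066, 0.1868]
ee_rot: [0.0, 0.829, 0.56, 0.001]
contact_force: [1.0, -1.2, -0.4]
gripper_width: 0.998
grasp_force: 0.0
```

step_arm(targets=[[[0, 0, 0, 0, 0], [0, 0, 0, 0, 0], [0, 0, 0, 0, 0], [0, 0, 0, 0, 0], [0, 0, 0, 0, 0], [0, 0, 0, 0, 0], [0, 0, 0, 0, 0], [0, 0, 0, 0, 0], [0, 0, 0, 0, 0], [0, 0, 0, 0, 0], [0, 0, 0, 0, 0], [0, 0, 0, 0, 0]]], grip_force=110)

```text
clock: 11.77
ee_pos: [0.4983, 0.3065, 0.1863]
ee_rot: [0.0, 0.829, 0.56, 0.0]
contact_force: [-0.8, -0.7, 6.8]
gripper_width: 0.14
grasp_force: 108.0
```

step_arm(targets=[[[0, 0, 0, -0.015, 0], [0, 0, 0, -0.04, 0], [0, 0, 0, -0.07, 0], [0, -0.01, 0.004, -0.1, 0], [0, -0.035, 0.013, -0.11, -1], [0, -0.065, 0.024, -0.11, -2], [0, -0.095, 0.035, -0.11, -3], [0, -0.125, 0.046, -0.11, -4], [0, -0.155, 0.058, -0.11, -5], [0, -0.185, 0.069, -0.11, -6], [0, -0.215, 0.08, -0.11, -7], [0, -0.24, 0.089, -0.11, -9]]])

```text
clock: 12.77
ee_pos: [0.491, 0.0488, 0.2957]
ee_rot: [-0.0, 0.782, 0.623, -0.0]
contact_force: [0.1, -0.5, -2.7]
gripper_width: 0.141
grasp_force: 107.8
```

Run:
```python
from h import *
s,M=tool(); print(s["clock"],s["ee_pos"].round(4),s["contact_force"].round(1),s["moment"].round(2),s["grasp_force"],np.degrees(np.arctan2(M[1,1],M[0,1])),shift([.4898,-.0002,.30]).round(4))
```

```text
12.7667 [0.491  0.0488 0.2957] [ 0.1 -0.5 -2.7] [0.07 0.03 0.02] 107.76487112045288 -12.89281537633369 [-0.048   0.0098 -0.0043]
```

step_arm(targets=[[[0, -0.025, 0.005, 0, 0], [0, -0.049, 0.01, 0, 0], [0, -0.049, 0.01, 0, 0], [0, -0.049, 0.01, 0, 0], [0, -0.049, 0.01, 0, 0]]])

```text
clock: 13.18
ee_pos: [0.4901, 0.0009, 0.2957]
ee_rot: [-0.0, 0.782, 0.623, -0.0]
contact_force: [0.1, 0.4, -1.6]
gripper_width: 0.138
grasp_force: 107.7
```

Run:
```python
from h import *
s,M=tool(); ee=s["ee_pos"]; print(s["clock"],ee.round(4),s["contact_force"].round(1),s["moment"].round(2),np.degrees(np.arctan2(M[1,1],M[0,1])),shift([.4898,-.0002,.26]).round(4))
cal=viewer.calibration("wrist"); w=viewer.read_camera("wrist"); cv2.imwrite("pics/w6.png",w)
# cover plate top plane z = ee-.1863+.008
r=rect(w,cal,ee,M,ee[2]-.1783,-70,60,-60,140,3); r=cv2.convertScaleAbs(r,alpha=1.6)
a=viewer.read_camera("side")[130:280,250:430]; b=viewer.read_camera("scene")[110:260,220:370]
o=np.hstack([cv2.resize(a,(240,200)),cv2.resize(b,(200,200)),np.zeros((200,160,3),np.uint8)])
o=np.vstack([r,o]); cv2.imwrite("pics/r6.png",o); print(o.shape)
```

```text
13.1833 [0.4901 0.0009 0.2957] [ 0.1  0.4 -1.6] [ 0.03  0.07 -0.01] -12.931169208778481 [-0.0011  0.      0.0357]
(590, 600, 3)
```

View pics/r6.png

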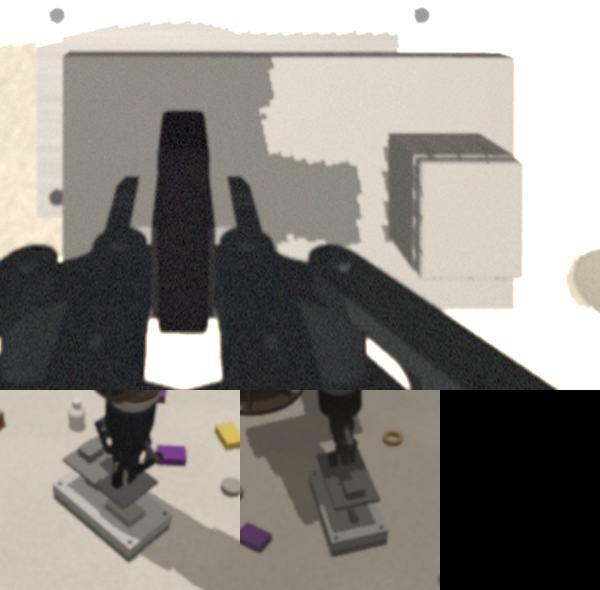

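The cover is held level and square. Its hole is at about tool y +83 to 84 mm, as expected. Lowering to just above the pin.

step_arm(targets=[[[0, -0.0011, -0.0004, 0.015, 0], [0, -0.0011, -0.0004, 0.03, 0], [0, -0.0011, -0.0004, 0.039, 0], [0, -0.0011, -0.0004, 0.039, 0], [0, -0.0011, -0.0004, 0.039, 0]]])

```text
clock: 13.75
ee_pos: [0.4896, 0.0, 0.2566]
ee_rot: [-0.0, 0.782, 0.623, -0.0]
contact_force: [0.1, 0.6, -2.0]
gripper_width: 0.144
grasp_force: 107.6
```

step_arm(targets=[[[0, 0, 0, 0.002, 0], [0, 0, 0, 0.004, 0], [0, 0, 0, 0.006, 0], [0, 0, 0, 0.0075, 0], [0, 0, 0, 0.0075, 0]]])

```text
clock: 14.17
ee_pos: [0.4895, -0.0004, 0.2492]
ee_rot: [-0.0, 0.782, 0.623, -0.0]
contact_force: [0.5, -0.1, -1.1]
gripper_width: 0.141
grasp_force: 107.6
```

step_arm(targets=[[[0, 0, 0, 0.0015, 0], [0, 0, 0, 0.003, 0], [0, 0, 0, 0.003, 0]]])

```text
clock: 14.42
ee_pos: [0.4895, -0.0004, 0.2461]
ee_rot: [-0.0, 0.782, 0.623, -0.0]
contact_force: [-0.2, -0.0, -2.2]
gripper_width: 0.141
grasp_force: 107.6
```

Run:
```python
from h import *
s,M=tool(); print(s["ee_pos"].round(4),(M.T@s["contact_force"]).round(1),(M.T@s["moment"]).round(2))
```

```text
[ 4.895e-01 -4.000e-04  2.461e-01] [-0.1 -0.2  2.2] [ 0.06  0.   -0.02]
```

No force or moment 5 mm below the pin's top, so the pin has entered the hole. Going on to the block.

step_arm(targets=[[[0, 0, 0, 0.0015, 0], [0, 0, 0, 0.003, 0], [0, 0, 0, 0.004, 0], [0, 0, 0, 0.004, 0]]])

```text
clock: 14.75
ee_pos: [0.4895, -0.0004, 0.242]
ee_rot: [-0.0, 0.782, 0.623, -0.0]
contact_force: [0.3, 1.0, -2.3]
gripper_width: 0.138
grasp_force: 107.6
```

step_arm(targets=[[[0, 0, 0, 0.0015, 0], [0, 0, 0, 0.003, 0], [0, 0, 0, 0.004, 0], [0, 0, 0, 0.004, 0]]])

```text
clock: 15.08
ee_pos: [0.4896, -0.0004, 0.2383]
ee_rot: [0.0, 0.782, 0.623, 0.0]
contact_force: [-0.1, 0.5, 4.8]
gripper_width: 0.14
grasp_force: 108.7
```

Run:
```python
from h import *
s,M=tool(); print(s["ee_pos"].round(4),(M.T@s["contact_force"]).round(1),(M.T@s["moment"]).round(2),s["gripper_width"],s["grasp_force"])
```

```text
[ 4.896e-01 -4.000e-04  2.383e-01] [ 0.4 -0.2 -4.8] [ 0.27 -0.   -0.03] 0.13990468084704977 108.7100350856781
```

step_arm(targets=[[[0, 0, 0, 0.0015, 0], [0, 0, 0, 0.003, 0], [0, 0, 0, 0.0045, 0], [0, 0, 0, 0.006, 0], [0, 0, 0, 0.006, 0]]])

```text
clock: 15.5
ee_pos: [0.4896, -0.0004, 0.2325]
ee_rot: [0.0, 0.782, 0.623, 0.0]
contact_force: [-2.1, -0.2, 9.1]
gripper_width: 0.136
grasp_force: 109.4
```

step_arm(targets=[[[0, 0, 0, 0.001, 0], [0, 0, 0, 0.0015, 0], [0, 0, 0, 0.0015, 0]]])

```text
clock: 15.75
ee_pos: [0.4895, -0.0004, 0.2313]
ee_rot: [0.0, 0.782, 0.623, 0.0]
contact_force: [-3.5, -0.5, 10.7]
gripper_width: 0.14
grasp_force: 109.7
```

step_arm(targets=[[[0, 0, 0, 0.0005, 0], [0, 0, 0, 0.0008, 0], [0, 0, 0, 0.0008, 0]]])

```text
clock: 16.0
ee_pos: [0.4894, -0.0003, 0.2312]
ee_rot: [0.0, 0.782, 0.623, 0.0]
contact_force: [-5.2, 1.0, 23.2]
gripper_width: 0.14
grasp_force: 111.5
```

step_arm(targets=[[[0, 0, 0, 0.0005, 0], [0, 0, 0, 0.0008, 0], [0, 0, 0, 0.0008, 0]]])

```text
clock: 16.25
ee_pos: [0.4893, -0.0003, 0.2312]
ee_rot: [0.001, 0.782, 0.623, 0.001]
contact_force: [-9.8, -0.5, 36.6]
gripper_width: 0.139
grasp_force: 113.5
```

Run:
```python
from h import *
s,M=tool(); print(s["ee_pos"].round(4),(M.T@s["contact_force"]).round(1),(M.T@s["moment"]).round(2),s["gripper_width"],s["grasp_force"])
```

```text
[ 4.893e-01 -3.000e-04  2.312e-01] [ -2.7  -9.4 -36.6] [ 1.54 -0.3  -0.06] 0.13942582530079528 113.45973372459412
```

step_arm(targets=[[[0, 0, 0, -0.0004, 0], [0, 0, 0, -0.0004, 0], [0, 0, 0, -0.0004, 0]]])

```text
clock: 16.5
ee_pos: [0.4894, -0.0003, 0.2312]
ee_rot: [0.001, 0.782, 0.623, 0.0]
contact_force: [-7.5, 1.4, 28.6]
gripper_width: 0.14
grasp_force: 112.5
```

Run:
```python
from h import *
s,M=tool(); print(s["ee_pos"].round(4),(M.T@s["contact_force"]).round(1),(M.T@s["moment"]).round(2),(M[:,2]).round(4))
a=viewer.read_camera("side")[150:280,250:420]; b=viewer.read_camera("scene")[130:260,230:370]
w=viewer.read_camera("wrist")
o=np.hstack([cv2.resize(a,(408,312),interpolation=cv2.INTER_CUBIC),cv2.resize(b,(336,312),interpolation=cv2.INTER_CUBIC)])
w=cv2.resize(w,(432,270)); w=cv2.copyMakeBorder(w,0,0,0,744-432,cv2.BORDER_CONSTANT)
cv2.imwrite("pics/f7.png",cv2.convertScaleAbs(np.vstack([o,w]),alpha=1.3))
```

```text
[ 4.894e-01 -3.000e-04  2.312e-01] [ -0.3  -7.6 -28.6] [ 1.26 -0.22 -0.02] [ 1.5e-03 -3.0e-04 -1.0e+00]
```

View pics/f7.png

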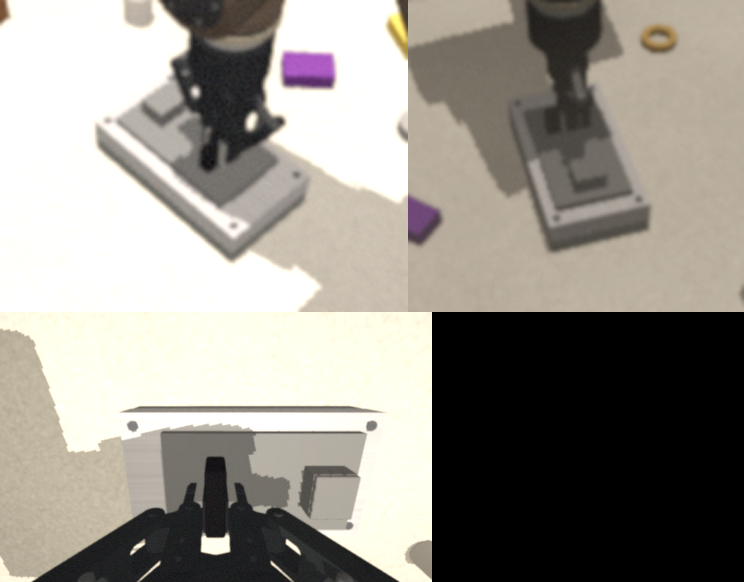

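The cover lies flat and square on the deck, and the sharp stop at z = 0.2312 matches the height expected for flush. The block is hidden beneath it. Handing in.

```bash
python3 -c "
from station import env
print(env.job_done())"
```

```text
the job is handed in; nothing more can be done
None
```

I seated the block in the pocket, dropped the cover over the pin and pressed it flush on the deck at about 29 N, and handed the job in at about 16.7 s while still holding it down; no verdict came back.

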